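# Unstack the hub kit and set up the assembly bench

## Task

The parts of the next hub have come as one stack; take it apart from the top, one piece at a time, and set up the stations: the brass cap flange down in the empty part of the screw tray, the ball bearing on the seat of the grease dish over its stub, the belt pulley hub up on the check spindle, and last the square housing boss up in the screwdriving fixture, flat on the plate between the four corner locators. Set each piece down gently without dropping it, and leave the white bottle and the wrench where they are.

Things in the scene. Friction and masses are not known exactly. Their poses are not given: they have to be found in the camera images.
- cap: brass grease cap, top of the stack: flange 36 mm diameter and 4 mm thick, above it a 30 mm diameter barrel to a height of 24 mm (top edge tapered over the last 3 mm). About 0.06 kg. Origin: centre of the underside; z up. Rests on the bearing (underside 83 mm above the table at the start).
- bearing: steel ball bearing with a black seal, second from the top: 52 mm outside, bore 25 mm, 15 mm high. About 0.13 kg. Origin: centre of the underside. Rests on the pulley's hub (underside at 68 mm at the start).
- pulley: aluminium toothed-belt pulley, third: rim 72 mm diameter and 22 mm high; on top of it a hub 40 mm diameter that rises from 22 to 38 mm; through bore 28 mm. About 0.20 kg. Origin: centre of the underside (rim side); hub on top. Rests on the housing's boss (underside at 30 mm at the start).
- housing: grey-painted cast housing, bottom of the stack, on the table: square flange 90 x 90 x 12 mm with four bolt holes, round boss 50 mm diameter at its foot and 48 mm at its top, rising from 12 to 30 mm, bore 32 mm. About 0.42 kg. Origin: centre of the underside; x and y along the flange's sides (a quarter turn makes no difference).
- tray: fixed black two-part hardware tray, floor 4 mm thick, walls and partition 12 mm high above the table. Origin: on the table under the middle of the empty part, which is 106 mm (x) by 78 mm (y) inside; the narrow part on its -y side (centre at y = -60 mm) is full of screws.
- dish: fixed round steel grease dish (bearing packer), 110 mm diameter, rim 12 mm high, small grease nipple on its -x side. In the middle a raised round seat 42 mm diameter, its top 16 mm above the table, and on it a steel centring stub 14 mm diameter with a cone tip, up to 29 mm. Origin: on the table under the stub. The bearing lies on the seat, round the stub.
- spindle: fixed dark steel plate 110 x 110 x 14 mm with an upright post in the middle: a shoulder ring 52 mm diameter, its top 20 mm above the table, and above it the post 16 mm diameter with a cone tip (from 44 mm) that ends 54 mm above the table. Origin: on the table under the post. The pulley lies on the shoulder, round the post.
- fixture: fixed aluminium screwdriving fixture: plate 15 mm thick, from x = -62 to +86 mm, 120 mm wide in y. Four dark L-shaped corner locators 9 mm high (tops 24 mm above the table) leave a square nest of 100 x 100 mm, its sides along x and y. An opened toggle clamp (up to 62 mm high) stands at x = +60 to +99 mm. Origin: on the table under the middle of the nest.
- bottle: bystander, loose: small white bottle with a black cap, 28 mm diameter, 85 mm high, standing at the back in the middle. Origin: centre of the underside.
- wrench: bystander, loose: steel wrench 170 mm long lying on the right side of the bench. Origin: at the middle of its length, on the table; x along it.
There are look-alikes about, which are no part of the job. Leave any red or turquoise look-alike of the dish alone.

How it is judged:
By the outcome, as a careful person would: the job done as asked, in the order asked, and still so for the second after the job is handed in, with the robot touching nothing.
It also fails if it takes over 122 s, if anything falls off the work surface, if the arm or the gripper's body presses on something with over 40 N, if the wrist force passes 120 N, or if a joint passes its speed limit or range.

## Robot

A 7-joint arm with a two-finger parallel gripper is mounted at the origin on the work surface. World frame = base frame: x ahead of the robot, y to its left, z up, the work surface at z = 0. Lengths are in m, angles in rad, forces in N, time in s.
With the tool pointing down it reaches from about 0.4 to 0.75 m from the base axis. Payload 19.5 kg.
Tool frame: the origin (TCP) lies at the very end of the fingers, on their centre line; the grasp point (between the pads) lies 19 mm behind it (manip.tcp_to_grasp is the distance from the TCP to the grasp point, in m); z points along the fingers, y is the direction in which the jaws open and shut (so a half turn about z gives the same grasp; the last joint's range is limited). The gripper opens to 85 mm and grips with 20 to 120 N. Pads are 22 mm wide; open, the fingers measure 114 mm over their backs; the gripper's body (76 mm by 85 mm) begins 54 mm behind the grasp point. The pads swing forward as they close: fully open they stand 13 mm farther back than shut.
Start: joints at [1.229, 0.707, -0.028, 1.485, 0.022, 0.951, -0.075], TCP at [0.17, -0.549, 0.231] pointing down, gripper open.
Joint ranges: [-2.71, 2.71], [-0.32, 2.16], [-1.57, 1.52], [0, 2.45], [-1.46, 4.6], [0, 2.02], [-2.83, 2.83]. Speed limits (rad/s): [1.89, 1.89, 2.57, 2.57, 3.01, 3.01, 3.01].

## Interface

Orientations are given as a rotation vector (axis times angle).
In Python, from rig import readout, viewer, manip gives the robot as it stands. The module is installed in compiled form; this text tells all that it offers.
- The arm moves only by the tool send_rows, never from a script. Its argument "deltas" is text: rows parted by semicolons, each of 5 numbers parted by spaces: the opening, from -1 (shut) to 1 (fully open), so that 0 is half open, then the shift along the world's x, y, z in mm, then the turn about the world's z in rad. In form: grip x y z spin; .... A call has exactly 8 rows; each row is the pose to reach, as a shift and turn from the pose measured when the call began; what a row does not reach only later rows make up. A row lasts 1/8 s, in which the tool goes at most 62.5 mm and 10.7 degrees, less where a joint would pass 70% of its speed; a pose out of reach is approached as far as the arm can. A call with a gripper value outside its range is refused whole. The fingers move at their own pace and stop on an object; the grip force is fixed at half the most. Time passes only in rows, so rows that repeat a pose let the fingers close, or fill a call up. It gives the time, the measured TCP pose, the force and the opening at its end, in the units of the state.
- readout.get_state(): the state, without advancing time (a new reading comes with each control period).
- viewer.get_image(name): name is "side" or "top"; returns the picture (384x512x3 uint8, blue, green, red); there is no depth.
- viewer.camera_params(name): a dict with "vfov" (degrees; the focal length in pixels is half the picture's height over the tangent of half this angle, whatever the lens; pixels are square), "cx", "cy" (the principal point, pixels), "dist_coeffs" ([k1, k2, p1, p2, k3] as OpenCV has them; the pictures are not rectified), "rvec" (rotation vector, rad) and "tvec" (3), from world to camera coordinates, as OpenCV has them. Camera axes: x right, y down, z forward; pixel columns grow to the right and rows downward; lengths in m; the calibration is good to about 2 mm. A picture is of the moment at which its call begins. camera_params takes no time and is no camera call.
- manip.close_job(): hands the job in, once; it reports no verdict.
The state is a dict: "time_s": time; "qpos": joint angles; "dq": joint speeds; "joint_torque": joint torques, N m; "ee_pos": TCP position; "tcp_rot": TCP orientation; "force": force on the tool from outside, world axes, zero at the start; "moment": the same for the moment, N m; "finger_gap": finger opening in m.
Only numpy, scipy, OpenCV 4.12 (cv2) and the standard library are available. Lean on these libraries where they do the work, as an engineer would, in place of code of your own. Each camera call takes 0.05 s, during which the arm holds its last target.

## Working session

There is one attempt and no reset: what is moved stays moved. The work goes in short steps, Python scripts to look and compute and a tool call to move; the robot and the scene stay as the last step left them, time stands still between calls to the robot, and variables do not carry over. Pictures are saved under pics/ and viewed, and the job is handed in when it is done.

Besides the shell and the picture viewer there is one more tool, called after "Call:" as name(argument=value, ...) on one line, values as JSON. send_rows: Moves the arm, as the interface text tells. Its arguments: {"type":"object","properties":{"deltas":{"type":"string"}},"required":["deltas"]}

```bash
mkdir -p pics; python3 - <<'E'
from rig import readout, viewer, manip
import cv2
s=readout.get_state(); print({k:s[k] for k in("time_s","ee_pos","tcp_rot","force","finger_gap")}, manip.tcp_to_grasp)
for n in("side","top"):
    cv2.imwrite(f"pics/{n}0.png",viewer.get_image(n)); print(n,viewer.camera_params(n))
E
```

```text
{'time_s': 0.0, 'ee_pos': array([ 0.16973583, -0.54911018,  0.23083507]), 'tcp_rot': array([-3.10533436e+00, -4.69066758e-01,  3.22671694e-04]), 'force': array([-0.39556994, -0.29180504, -0.09406622]), 'finger_gap': 0.08564151577359062} 0.0187
side {'vfov': 47.639165463661804, 'cx': 251.87938771129544, 'cy': 198.03876048409933, 'dist_coeffs': array([-0.04497044,  0.        ,  0.        ,  0.        ,  0.        ]), 'rvec': array([ 0.49824414, -2.75265603,  1.08727182]), 'tvec': array([0.54895594, 0.22982204, 1.15702698])}
top {'vfov': 44.00059098533214, 'cx': 255.70311043699985, 'cy': 185.94495923207924, 'dist_coeffs': array([0.00094821, 0.        , 0.        , 0.        , 0.        ]), 'rvec': array([ 2.16466596, -2.2246747 ,  0.08954879]), 'tvec': array([-0.03242714,  0.61137543,  1.21126931])}
```

View pics/side0.png

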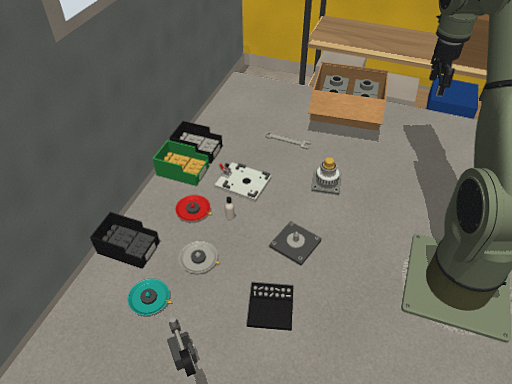

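View pics/top0.png

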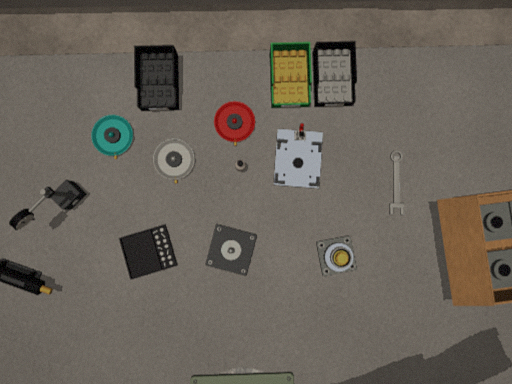

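The side view shows the stack at (327,175), fixture (243,180), spindle (296,242), tray (271,305) and bottle (229,208). There are three dishes: red (193,208), turquoise (149,297) and plain steel (199,257). In the top view the steel one is at (174,159), and it fits the description (steel, and neither red nor turquoise). Next I'll enlarge these areas and measure.

```bash
cat > h.py <<'E'
import cv2, numpy as np
from rig import viewer
def cam(n):
    p=viewer.camera_params(n); f=192/np.tan(np.radians(p["vfov"]/2))
    K=np.array([[f,0,p["cx"]],[0,f,p["cy"]],[0,0,1]]); R=cv2.Rodrigues(p["rvec"])[0]
    return K,p["dist_coeffs"],R,p["tvec"].reshape(3),p["rvec"]
def plane(n,pts,z):
    K,d,R,t,_=cam(n); u=cv2.undistortPoints(np.array(pts,float).reshape(-1,1,2),K,d).reshape(-1,2)
    D=np.c_[u,np.ones(len(u))]@R; C=-R.T@t
    return C+D*((z-C[2])/D[:,2])[:,None]
def proj(n,P):
    K,d,R,t,rv=cam(n); return cv2.projectPoints(np.array(P,float).reshape(-1,1,3),rv,t,K,d)[0].reshape(-1,2)
E
python3 - <<'E'
import cv2,numpy as np
from h import *
for n in("top","side"): K,d,R,t,_=cam(n); print(n,-R.T@t)
a=cv2.imread("pics/top0.png")
for i,(n,x,y,w,h) in enumerate([("top",110,120,210,165),("top",300,220,80,70),("side",100,140,260,200)]):
    im=cv2.imread(f"pics/{n}0.png")[y:y+h,x:x+w]; k=min(800/w,600/h)
    cv2.imwrite(f"pics/c{i}.png",cv2.resize(im,None,fx=k,fy=k,interpolation=cv2.INTER_CUBIC)); print(k)
print(plane("top",[[340,256],[298,158],[174,159],[231,250],[140,252],[241,165]],0))
E
```

```text
top [ 0.52874033 -0.02939246  1.24962975]
side [0.28452022 0.77520848 1.00547615]
3.6363636363636362
8.571428571428571
3.0
[[ 0.42206687 -0.26485514  0.        ]
 [ 0.68279245 -0.16355922  0.        ]
 [ 0.68866442  0.1641331   0.        ]
 [ 0.44585055  0.01966628  0.        ]
 [ 0.44749983  0.25635888  0.        ]
 [ 0.66811698 -0.01216149  0.        ]]
```

View pics/c0.png

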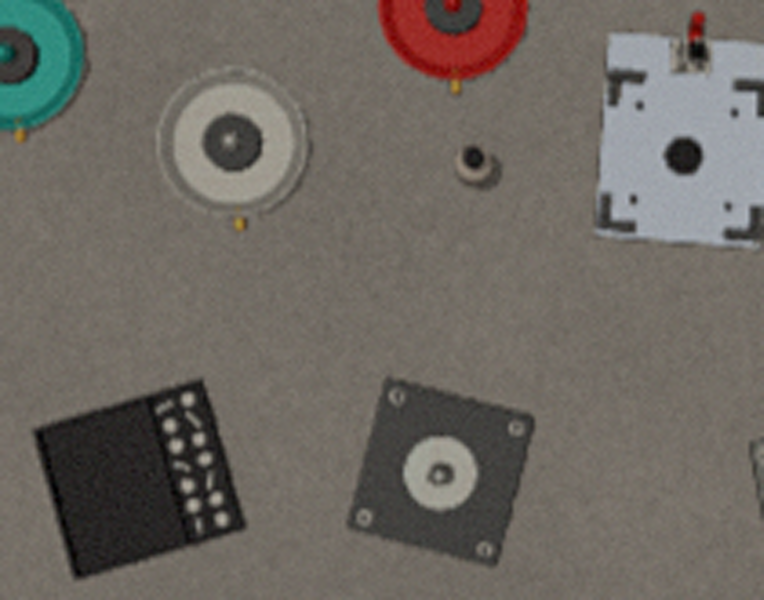

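View pics/c1.png

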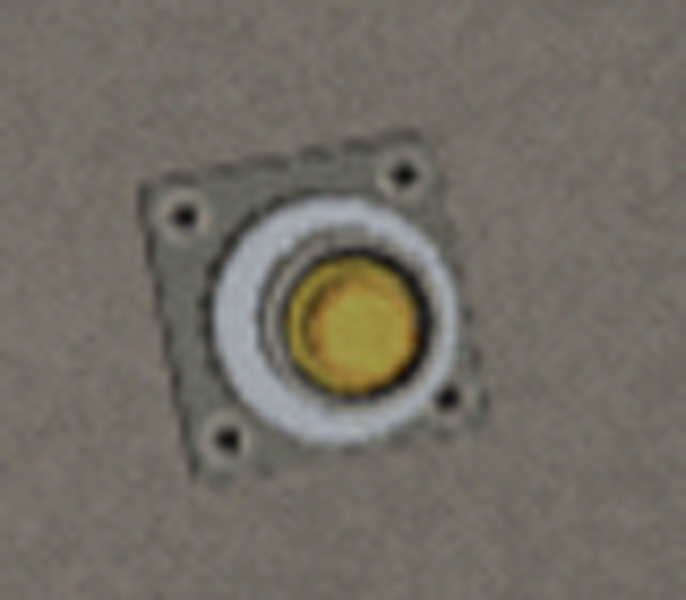

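View pics/c2.png

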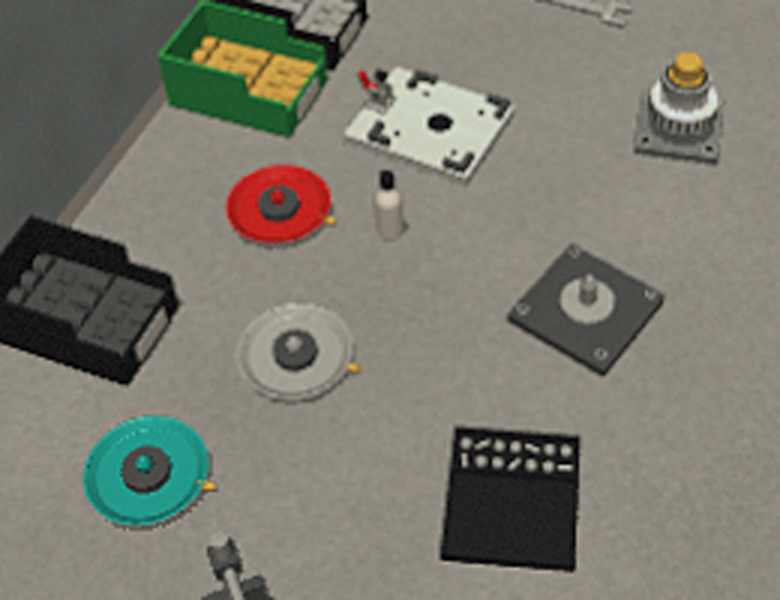

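The crops agree: the plain steel dish with a dark seat at top-view (174,159) is the target, and red (235,122) and turquoise (113,136) are look-alikes. The screws fill the tray's right (-y) part. The stack is at (340,256) with its four bolt holes visible. Now the precise measurements.

```bash
cat > m.py <<'E'
from h import *
im=cv2.imread("pics/top0.png"); hsv=cv2.cvtColor(im,cv2.COLOR_BGR2HSV)
def win(m,x0,y0,x1,y1):
    o=np.zeros_like(m); o[y0:y1,x0:x1]=m[y0:y1,x0:x1]; return o
def big(m): 
    c,_=cv2.findContours(m,cv2.RETR_EXTERNAL,cv2.CHAIN_APPROX_NONE); return max(c,key=cv2.contourArea)
def circ(P):
    A=np.c_[2*P[:,:2],np.ones(len(P))]; s=np.linalg.lstsq(A,(P[:,:2]**2).sum(1),rcond=None)[0]
    return s[:2],np.sqrt(s[2]+s[0]**2+s[1]**2)
def rect(name,c,z):
    b=cv2.minAreaRect((plane("top",c.reshape(-1,2),z)[:,:2]*1000).astype(np.float32)); print(name,"rect c,size,ang",np.round(b[0],1),np.round(b[1],1),round(b[2],1)); return b
E
python3 - <<'E'
from m import *
H,S,V=cv2.split(hsv)
# cap
m=win(((H>15)&(H<35)&(S>120)&(V>90)).astype(np.uint8)*255,320,235,365,280)
c=big(m).reshape(-1,2); print("cap",circ(plane("top",c,.105)),"center px",c.mean(0))
# holes of housing
k=60/7; P=(np.array([[185,215],[403,175],[228,438],[448,398]])+.5)/k-.5+[300,220]
W=plane("top",P,.012); print("housing holes",W.mean(0)*1000,np.round(W[:,:2]*1000,1)); 
for a,b in((0,1),(2,3),(0,2),(1,3)):
    d=W[b]-W[a]; print(np.linalg.norm(d[:2]),np.degrees(np.arctan2(d[1],d[0])))
# pulley rim
m=win(((V>150)&(S<60)).astype(np.uint8)*255,315,235,365,280); c=cv2.convexHull(big(m)).reshape(-1,2)
print("rim",circ(plane("top",c,.052)))
# dish seat, plates
for nm,w,th,z in(("seat",(160,145,190,175),90,.016),("spindle",(200,220,262,280),85,.014),("tray",(112,220,182,285),70,.012)):
    m=win((V<th).astype(np.uint8)*255,*w); c=big(m).reshape(-1,2)
    if nm=="seat": print(nm,circ(plane("top",c,z)))
    else: rect(nm,c,z)
m=win((V>130).astype(np.uint8)*255,215,232,250,268);c=big(m).reshape(-1,2);print("shoulder",circ(plane("top",cv2.convexHull(c).reshape(-1,2),.02)))
m=win((V>140).astype(np.uint8)*255,265,120,330,195);c=big(m).reshape(-1,2);rect("fixture",c,.015)
m=win((V<70).astype(np.uint8)*255,288,150,308,172);c=big(m).reshape(-1,2);print("fix hole",circ(plane("top",c,.015)))
x,y,w,h=262,115,75,80
i=im[y:y+h,x:x+w];cv2.imwrite("pics/fx.png",cv2.resize(i,None,fx=7,fy=7,interpolation=cv2.INTER_CUBIC))
E
```

```text
cap (array([ 0.42732563, -0.24627471]), np.float64(0.0170477780975763)) center px [340.525 257.525]
housing holes [ 425.17818438 -253.39367071   12.        ] [[ 453.7 -214.7]
 [ 463.9 -281.4]
 [ 386.6 -225.2]
 [ 396.6 -292.3]]
0.0673883617022046 -81.33677275131673
0.06774958491665757 -81.50867250189211
0.0679950949337837 -171.10550367081098
0.06820076385721163 -170.80298485597407
rim (array([ 0.42428134, -0.25177506]), np.float64(0.034114820271471204))
seat (array([0.68705111, 0.16246525]), np.float64(0.01918449204088509))
spindle rect c,size,ang [448.9  19.1] [111.7 111.1] 73.7
tray rect c,size,ang [449.5 233.4] [111.  126.2] 15.1
shoulder (array([0.44848071, 0.01991471]), np.float64(0.024652393808688392))
fixture rect c,size,ang [ 681.9 -161.6] [118.7 146.7] 84.1
fix hole (array([ 0.66923496, -0.16073795]), np.float64(0.011638052996615538))
```

View pics/fx.png

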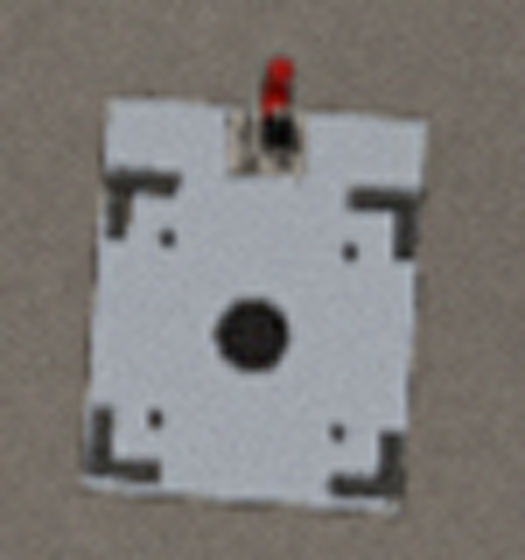

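```bash
python3 - <<'E'
from m import *
f=lambda L:(np.array(L)+.5)/7-.5+[262,115]
W=plane("top",f([[167,237],[349,251],[155,419],[338,433]]),.015)*1000
print("fix holes",W.mean(0),np.round(W[:,:2],1))
for a,b in((0,1),(2,3),(2,0),(3,1)):
    d=W[b]-W[a]; print(np.linalg.norm(d[:2]).round(1),np.degrees(np.arctan2(d[1],d[0])))
W=plane("top",f([[108,173],[422,190],[88,475],[402,497]]),.022)*1000
print("loc",W.mean(0),np.round(W[:,:2],1))
# expected positions drawn
i=im.copy(); s=cv2.imread("pics/side0.png")
def mk(img,n,P,c):
    for q in proj(n,P): cv2.circle(img,tuple(np.round(q*16).astype(int)),16,c,-1,cv2.LINE_AA,4)
def ring(c,z,r): t=np.linspace(0,2*np.pi,24,endpoint=False); return np.c_[c[0]+r*np.cos(t),c[1]+r*np.sin(t),0*t+z]
out=[]
for n,g in(("top",i),("side",s)):
    g=cv2.resize(g,None,fx=1,fy=1)
    k=3
    G=cv2.resize(g,None,fx=k,fy=k,interpolation=cv2.INTER_CUBIC)
    c=(.425,-.252)
    def dr(P,col):
        for q in proj(n,P): 
            q=(q+.5)*k-.5; cv2.circle(G,tuple(np.round(q).astype(int)),1,col,-1)
    dr(ring(c,.104,.015),(255,0,0)); dr(ring(c,.083,.026),(0,0,255)); dr(ring(c,.052,.036),(0,255,0))
    dr(ring((.6871,.1625),.016,.021),(0,0,255)); dr(ring((.6871,.1625),.012,.055),(0,255,0))
    dr(ring((.4487,.0195),.02,.026),(0,0,255)); dr(ring((.4487,.0195),.044,.008),(0,255,0))
    for C,a in(((.4438,.2547),15.1),):
        a=np.radians(a);R=np.array([[np.cos(a),-np.sin(a)],[np.sin(a),np.cos(a)]])
        Q=np.array([[x,y] for x in(-.053,.053) for y in(-.039,.039)])@R.T+C; dr(np.c_[Q,0*Q[:,:1]+.012],(0,255,255))
    x0,y0,x1,y1=(105,120,365,290) if n=="top" else (170,140,360,335)
    cv2.imwrite(f"pics/ov_{n}.png",G[y0*3:y1*3,x0*3:x1*3])
E
```

```text
fix holes [ 669.38207877 -160.54110065   15.        ] [[ 707.  -129.8]
 [ 700.  -197.9]
 [ 638.8 -123.2]
 [ 631.7 -191.3]]
68.4 -95.90465571176523
68.5 -95.90892392187422
68.6 -5.578459671109514
68.6 -5.478874693265957
loc [ 669.13642364 -160.86643382   22.        ] [[ 730.6 -108. ]
 [ 721.2 -225. ]
 [ 618.   -97.1]
 [ 606.7 -213.3]]
```

View pics/ov_top.png

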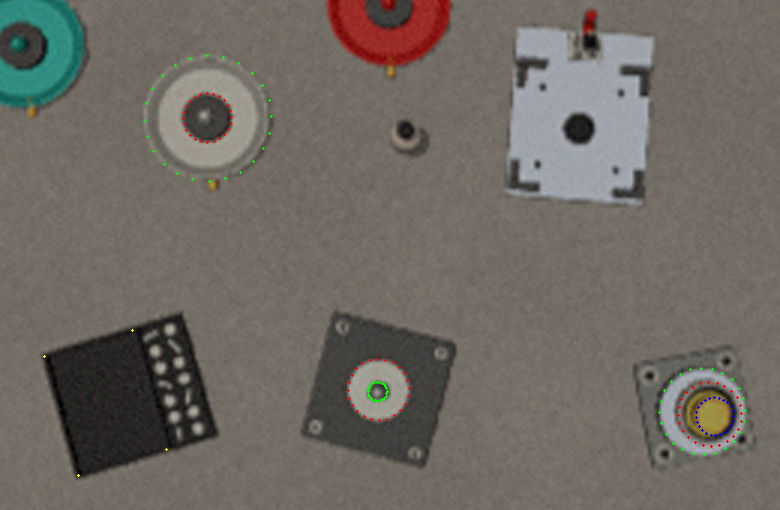

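View pics/ov_side.png

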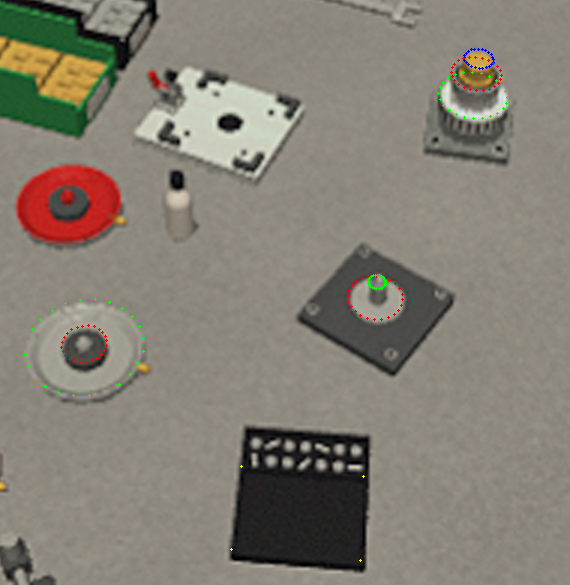

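Both views agree within about 2 mm. Measured: stack (425,-252), housing yaw 8.8°, tray centre (444,255), dish (687,162), spindle (449,19.5), fixture (669,-161) with yaw -5.7°. The size checks hold too: spindle plate 111 mm, fixture 147×119 mm, bolt pattern 68 mm on both housing and fixture. I'll move above the stack.

Call:
send_rows(deltas="1 35 41 0 0; 70 82 0 0 0; 1 105 123 0 0; 1 140 164 0 0; 1 175 205 -10 0; 1 215 250 -20 0; 1 255 297 -30 0; 1 255 297 -30 0")

```text
out of range
```

Call:
send_rows(deltas="1 35 41 0 0; 1 70 82 0 0; 1 105 123 0 0; 1 140 164 0 0; 1 175 205 -10 0; 1 215 250 -20 0; 1 255 297 -30 0; 1 255 297 -30 0")

```text
time_s: 1.1
ee_pos: [0.4271, -0.248, 0.2]
tcp_rot: [-3.102, -0.48, 0.0]
force: [-0.3, -1.9, 0.7]
finger_gap: 0.0855
```

Call:
send_rows(deltas="1 -2 -4 -30 0; 1 -2 -4 -60 0; 1 -2 -4 -85 0; 1 -2 -4 -100 0; 1 -2 -4 -110 0; 1 -2 -4 -110 0; 0 -2 -4 -110 0; -0.1 -2 -4 -110 0")

```text
time_s: 2.1
ee_pos: [0.4253, -0.2522, 0.0905]
tcp_rot: [-3.102, -0.48, -0.001]
force: [-0.0, 0.7, -1.0]
finger_gap: 0.0514
```

```bash
cat > snap.py <<'E'
import sys
from h import *
def snap(name,boxes):
    o=[]
    for n,(x,y,w,h) in boxes:
        i=viewer.get_image(n); cv2.imwrite(f"pics/{name}_{n}_raw.png",i); i=i[y:y+h,x:x+w]
        o.append(cv2.resize(i,(400,int(h*400/w)),interpolation=cv2.INTER_CUBIC))
    H=max(a.shape[0] for a in o); o=[cv2.copyMakeBorder(a,0,H-a.shape[0],0,0,cv2.BORDER_CONSTANT) for a in o]
    cv2.imwrite(f"pics/{name}.png",np.hstack(o))
if __name__=="__main__":
    b=[tuple(map(int,a.split(","))) for a in sys.argv[2:4]]; snap(sys.argv[1],[("top",b[0]),("side",b[1])])
E
python3 snap.py s1 300,210,90,90 280,120,90,90
```

```text
(no output)
```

View pics/s1.png

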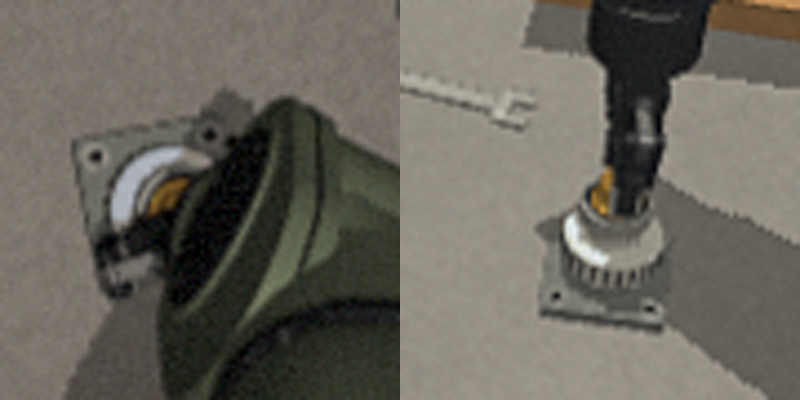

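Call:
send_rows(deltas="-0.3 0 0 0 0; -0.5 0 0 0 0; -1 0 0 0 0; -1 0 0 0 0; -1 0 0 0 0; -1 0 0 0 0; -1 0 0 2 0; -1 0 0 5 0")

```text
time_s: 3.2
ee_pos: [0.4252, -0.2521, 0.0955]
tcp_rot: [-3.102, -0.48, -0.0]
force: [0.3, 0.1, -0.3]
finger_gap: 0.0273
```

Call:
send_rows(deltas="-1 0 0 10 0; -1 0 0 20 0; -1 0 0 40 0; -1 0 0 60 0; -1 0 0 80 0; -1 0 0 100 0; -1 0 0 120 0; -1 0 0 120 0")

```text
time_s: 4.2
ee_pos: [0.4255, -0.2523, 0.2169]
tcp_rot: [-3.103, -0.48, -0.003]
force: [0.3, -0.1, -0.8]
finger_gap: 0.0275
```

```bash
python3 snap.py s2 300,210,90,90 280,80,110,110
```

```text
(no output)
```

View pics/s2.png

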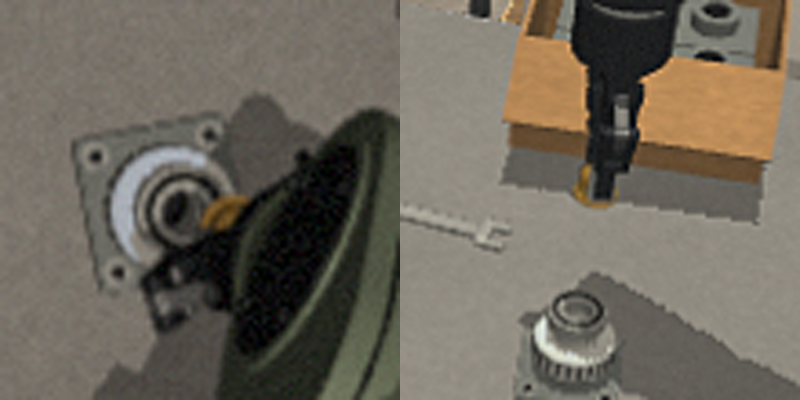

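The cap came away in the jaws and the bearing stayed in place. Carrying it to the tray.

Call:
send_rows(deltas="-1 4 40 0 0; -1 8 90 0 0; -1 12 145 0 0; -1 14 200 0 0; -1 15 255 0 0; -1 16 310 0 0; -1 17 365 0 0; -1 18 420 0 0")

```text
time_s: 5.3
ee_pos: [0.4426, 0.1697, 0.2148]
tcp_rot: [-3.102, -0.48, 0.001]
force: [2.0, -0.1, -2.0]
finger_gap: 0.0274
```

```bash
python3 - <<'E'
from m import *
from rig import readout
i=viewer.get_image("top"); cv2.imwrite("pics/t3.png",i)
print(readout.get_state()["ee_pos"])
x,y,w,h=300,215,80,80
cv2.imwrite("pics/t3c.png",cv2.resize(i[y:y+h,x:x+w],None,fx=7,fy=7,interpolation=cv2.INTER_CUBIC))
E
```

```text
[0.44179051 0.17731585 0.21451006]
```

View pics/t3c.png

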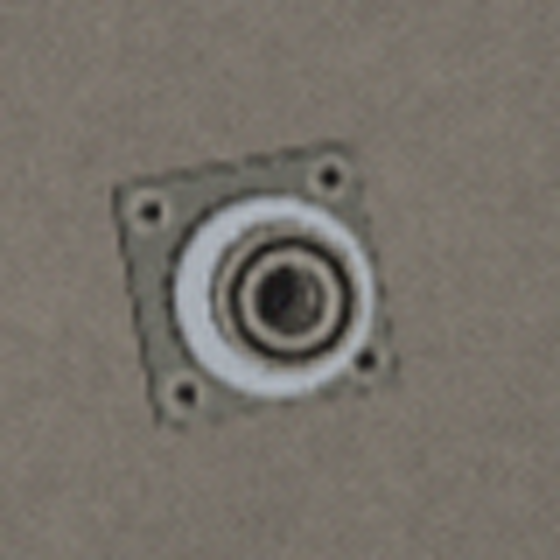

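Call:
send_rows(deltas="-1 2 40 0 0; -1 2 78 -20 0; -1 2 78 -60 0; -1 2 78 -110 0; -1 2 78 -150 0; -1 2 78 -175 0; -1 2 78 -190 0; -1 2 78 -190 0")

```text
time_s: 6.35
ee_pos: [0.4434, 0.255, 0.0239]
tcp_rot: [-3.097, -0.491, 0.003]
force: [0.8, 0.5, -0.7]
finger_gap: 0.0274
```

```bash
python3 - <<'E'
from h import *
f=lambda L:(np.array(L)+.5)/7-.5+[300,215]
print("bearing",plane("top",f([[290,299]]),.083)*1000,"rim",plane("top",f([[274,297]]),.052)*1000)
W=plane("top",f([[151,210],[330,177],[185,393],[366,359]]),.012)*1000
print("hous",W.mean(0))
for a,b in((0,1),(2,3),(2,0),(3,1)):
    d=W[b]-W[a]; print(np.degrees(np.arctan2(d[1],d[0])))
E
python3 snap.py s4 90,200,110,110 220,240,110,110
```

```text
bearing [[ 425.96727265 -251.53960429   83.        ]] rim [[ 424.11284722 -251.72784042   52.        ]]
hous [ 425.34972846 -253.41045408   12.        ]
-81.28877409653981
-81.17948148530097
8.501268197432552
8.973209612097316
```

View pics/s4.png

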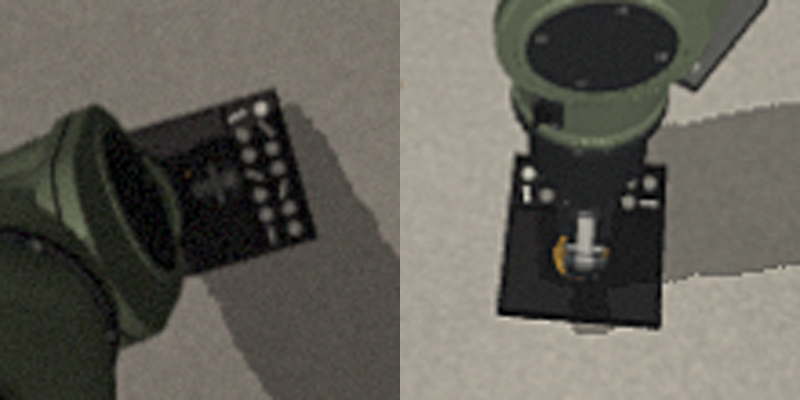

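Call:
send_rows(deltas="-1 0 0 -6 0; -1 0 0 -9 0; -1 0 0 -10 0; -1 0 0 -11 0; -1 0 0 -11.5 0; -1 0 0 -12 0; -1 0 0 -12 0; -1 0 0 -12 0")

```text
time_s: 7.45
ee_pos: [0.444, 0.2554, 0.0132]
tcp_rot: [-3.097, -0.491, 0.0]
force: [0.5, 0.7, -1.3]
finger_gap: 0.0275
```

Call:
send_rows(deltas="-1 0 0 -0.7 0; -1 0 0 -1.4 0; -1 0 0 -2 0; -1 0 0 -2.4 0; -1 0 0 -2.7 0; -1 0 0 -3 0; -1 0 0 -3 0; -1 0 0 -3 0")

```text
time_s: 8.45
ee_pos: [0.4441, 0.2555, 0.0115]
tcp_rot: [-3.096, -0.491, -0.001]
force: [-5.8, -2.1, 35.3]
finger_gap: 0.0273
```

Call:
send_rows(deltas="-1 0 0 0.5 0; -1 0 0 0.5 0; -0.2 0 0 0.5 0; 0 0 0 0.5 0; 0 0 0 0.5 0; 0 0 0 0.5 0; 0 0 0 15 0; 0 0 0 40 0")

```text
time_s: 9.45
ee_pos: [0.4439, 0.2553, 0.0523]
tcp_rot: [-3.096, -0.491, 0.0]
force: [1.0, 0.2, -0.1]
finger_gap: 0.0428
```

Call:
send_rows(deltas="0 0 0 50 0; 0 0 0 100 0; 0 0 0 150 0; 0.5 0 0 180 0; 1 0 -50 180 0; 1 0 -100 180 0; 1 0 -155 180 0; 1 0 -155 180 0")

```text
time_s: 10.45
ee_pos: [0.4438, 0.0966, 0.2335]
tcp_rot: [-3.099, -0.482, -0.001]
force: [0.1, 0.9, -0.1]
finger_gap: 0.0853
```

```bash
python3 snap.py s5 90,200,110,110 220,240,110,110
```

```text
(no output)
```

View pics/s5.png

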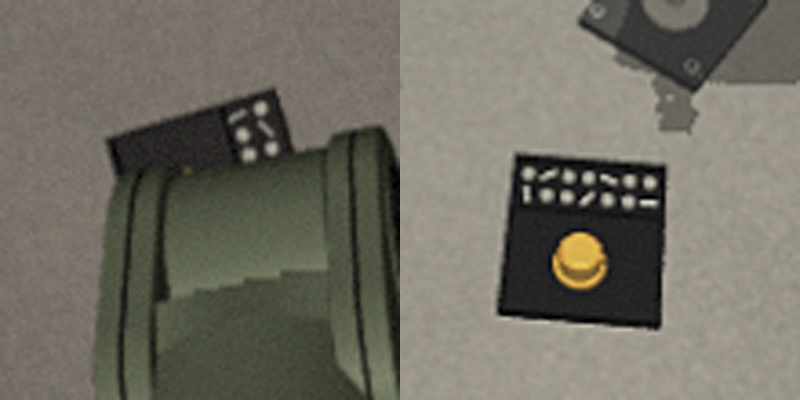

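The cap stands flange down in the empty part, at side-view (379,312). Next is the bearing.

Call:
send_rows(deltas="1 -4 -40 0 0; 1 -8 -90 0 0; 1 -10 -145 0 0; 1 -13 -200 0 0; 1 -15 -255 0 0; 1 -17 -305 0 0; 1 -18 -348 -30 0; 1 -18 -348 -60 0")

```text
time_s: 11.55
ee_pos: [0.4259, -0.2496, 0.1724]
tcp_rot: [-3.098, -0.486, -0.002]
force: [0.6, 0.6, -0.4]
finger_gap: 0.0852
```

Call:
send_rows(deltas="1 0 0 0 0; 1 0 0 0 0; 1 0 0 0 0; 1 0 0 0 0; 1 0 0 0 0; 1 0 0 0 0; 1 0 0 0 0; 1 0 0 0 0")

```text
time_s: 12.55
ee_pos: [0.4259, -0.2496, 0.1724]
tcp_rot: [-3.098, -0.486, -0.002]
force: [-0.7, -0.1, -0.9]
finger_gap: 0.0852
```

Call:
send_rows(deltas="1 0 -2 -40 0; 1 0 -2 -70 0; 1 0 -2 -90 0; 1 0 -2 -100 0; 1 0 -2 -106 0; 1 0 -2 -106 0; 0.6 0 -2 -106 0; 0.5 0 -2 -106 0")

```text
time_s: 13.55
ee_pos: [0.4261, -0.2517, 0.0668]
tcp_rot: [-3.098, -0.486, -0.003]
force: [-0.4, -0.2, -0.3]
finger_gap: 0.0641
```

```bash
python3 snap.py s6 300,210,90,90 280,120,90,90
```

```text
(no output)
```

View pics/s6.png

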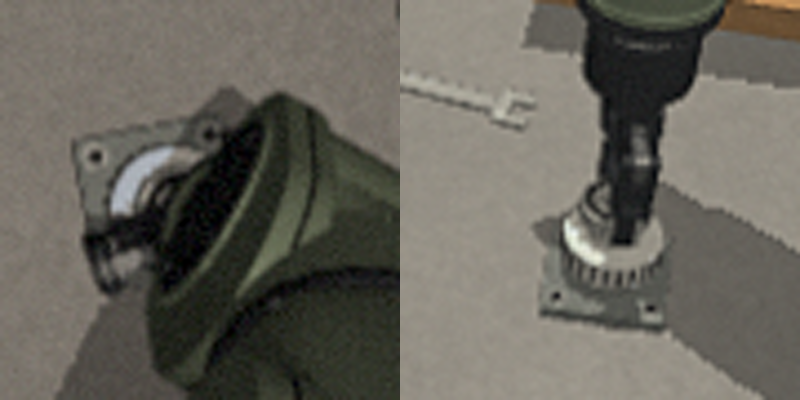

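Call:
send_rows(deltas="0.3 0 0 0 0; 0.1 0 0 0 0; -1 0 0 0 0; -1 0 0 0 0; -1 0 0 0 0; -1 0 0 2 0; -1 0 0 5 0; -1 0 0 10 0")

```text
time_s: 14.65
ee_pos: [0.426, -0.2517, 0.0768]
tcp_rot: [-3.098, -0.486, -0.002]
force: [1.0, 0.3, -1.2]
finger_gap: 0.0497
```

Call:
send_rows(deltas="-1 0 0 20 0; -1 0 0 40 0; -1 0 0 70 0; -1 0 0 100 0; -1 0 0 130 0; -1 0 0 150 0; -1 0 0 150 0; -1 0 0 150 0")

```text
time_s: 15.65
ee_pos: [0.4257, -0.2515, 0.2262]
tcp_rot: [-3.097, -0.486, -0.001]
force: [0.4, 0.0, -1.7]
finger_gap: 0.05
```

```bash
python3 snap.py s7 300,210,90,90 280,80,110,110
```

```text
(no output)
```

View pics/s7.png

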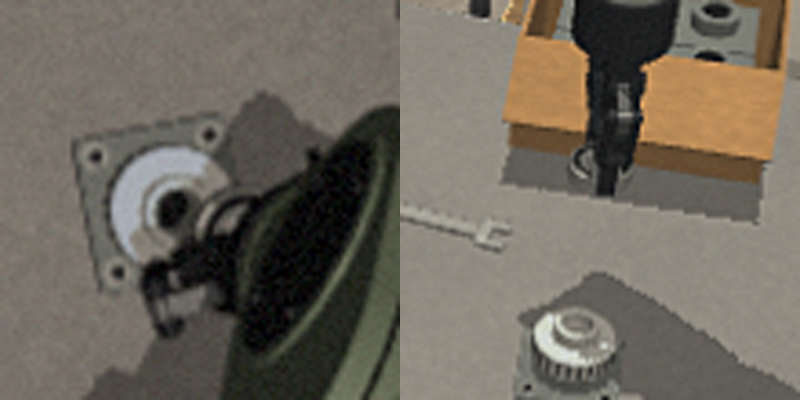

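Call:
send_rows(deltas="-1 20 40 0 0; -1 50 80 0 0; -1 80 127 0 0; -1 110 174 0 0; -1 140 222 0 0; -1 170 270 0 0; -1 200 317 0 0; -1 230 365 0 0")

```text
time_s: 16.75
ee_pos: [0.6562, 0.1151, 0.2253]
tcp_rot: [-3.097, -0.486, 0.001]
force: [1.1, -0.7, -1.5]
finger_gap: 0.0499
```

Call:
send_rows(deltas="-1 10 30 0 0; -1 30 48 -30 0; -1 30 48 -70 0; -1 30 48 -110 0; -1 30 48 -140 0; -1 30 48 -160 0; -1 30 48 -160 0; -1 30 48 -160 0")

```text
time_s: 17.75
ee_pos: [0.6868, 0.1631, 0.0664]
tcp_rot: [-3.097, -0.486, -0.001]
force: [0.3, -0.3, -0.2]
finger_gap: 0.0498
```

Call:
send_rows(deltas="-1 0 -0.5 -10 0; -1 0 -0.5 -18 0; -1 0 -0.5 -25 0; -1 0 -0.5 -30 0; -1 0 -0.5 -30 0; -1 0 -0.5 -30 0; -1 0 -0.5 -30 0; -1 0 -0.5 -30 0")

```text
time_s: 18.75
ee_pos: [0.6868, 0.1627, 0.0366]
tcp_rot: [-3.097, -0.486, -0.002]
force: [0.6, -0.1, -1.9]
finger_gap: 0.0498
```

```bash
python3 snap.py s8 120,100,110,110 150,200,90,90
```

```text
(no output)
```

View pics/s8.png

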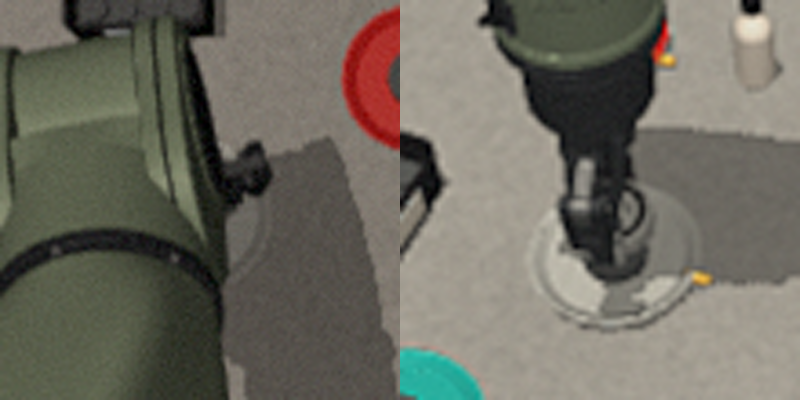

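Aligned over the dish (side view about (199,257)). I'll lower it slowly to about 15.5 mm, underside just above the seat.

Call:
send_rows(deltas="-1 0 0 -5 0; -1 0 0 -9 0; -1 0 0 -13 0; -1 0 0 -16 0; -1 0 0 -18 0; -1 0 0 -20 0; -1 0 0 -20.5 0; -1 0 0 -20.5 0")

```text
time_s: 19.85
ee_pos: [0.6868, 0.1627, 0.0161]
tcp_rot: [-3.097, -0.486, -0.002]
force: [-0.2, 0.4, -1.7]
finger_gap: 0.0498
```

Call:
send_rows(deltas="-1 0 0 -0.3 0; -1 0 0 -0.6 0; -1 0 0 -0.9 0; -1 0 0 -1.2 0; -1 0 0 -1.5 0; -1 0 0 -1.5 0; -1 0 0 -1.5 0; -1 0 0 -1.5 0")

```text
time_s: 20.85
ee_pos: [0.6869, 0.1626, 0.0154]
tcp_rot: [-3.097, -0.486, -0.002]
force: [-4.8, -1.1, 12.2]
finger_gap: 0.0499
```

Call:
send_rows(deltas="-1 0 0 0 0; 0.2 0 0 0 0; 0.5 0 0 0 0; 0.5 0 0 0 0; 0.5 0 0 0 0; 0.5 0 0 10 0; 0.5 0 0 30 0; 0.5 0 0 60 0")

```text
time_s: 21.85
ee_pos: [0.6869, 0.1626, 0.077]
tcp_rot: [-3.097, -0.486, -0.002]
force: [-0.5, -0.3, -0.3]
finger_gap: 0.0639
```

Call:
send_rows(deltas="0.5 0 0 50 0; 0.5 0 0 100 0; 0.5 0 0 150 0; 1 -30 -30 160 0; 1 -60 -75 160 0; 1 -90 -120 160 0; 1 -120 -170 160 0; 1 -150 -220 160 0")

```text
time_s: 22.85
ee_pos: [0.5358, -0.0588, 0.2386]
tcp_rot: [-3.098, -0.486, -0.005]
force: [1.3, -1.4, 0.2]
finger_gap: 0.0851
```

```bash
python3 snap.py s9 120,100,110,110 150,200,90,90
```

```text
(no output)
```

View pics/s9.png

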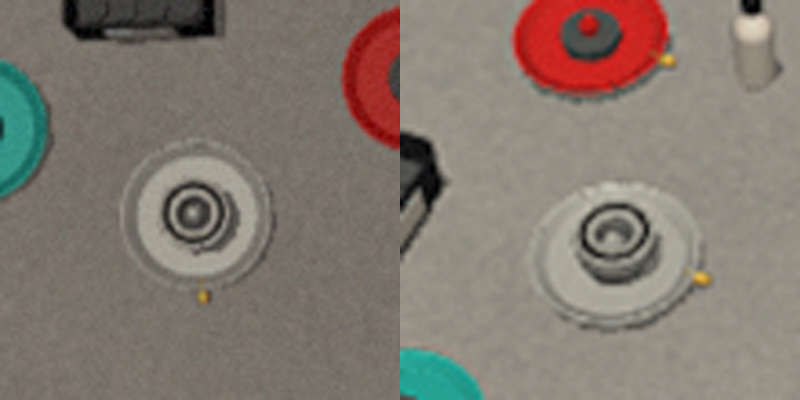

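The bearing lies flat on the seat with the stub centred in its bore (top view (173.5,158)). Now the pulley, gripped by its hub.

Call:
send_rows(deltas="1 -27 -48 0 0; 1 -55 -95 -10 0; 1 -85 -145 -30 0; 1 -111 -193 -60 0; 1 -111 -193 -90 0; 1 -111 -193 -90 0; 1 -111 -193 -90 0; 1 -111 -193 -90 0")

```text
time_s: 23.95
ee_pos: [0.4242, -0.2557, 0.1504]
tcp_rot: [-3.103, -0.478, -0.005]
force: [-0.4, 0.5, -0.3]
finger_gap: 0.0856
```

Call:
send_rows(deltas="1 0.5 3.7 -40 0; 1 0.5 3.7 -65 0; 1 0.5 3.7 -83 0; 1 0.5 3.7 -92 0; 0.6 0.5 3.7 -97 0; 0.3 0.5 3.7 -97 0; 0.2 0.5 3.7 -97 0; 0.2 0.5 3.7 -97 0")

```text
time_s: 24.95
ee_pos: [0.4249, -0.252, 0.0537]
tcp_rot: [-3.103, -0.478, -0.006]
force: [-0.9, -0.4, -0.1]
finger_gap: 0.0512
```

```bash
python3 snap.py s10 300,210,90,90 280,120,90,90
```

```text
(no output)
```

View pics/s10.png

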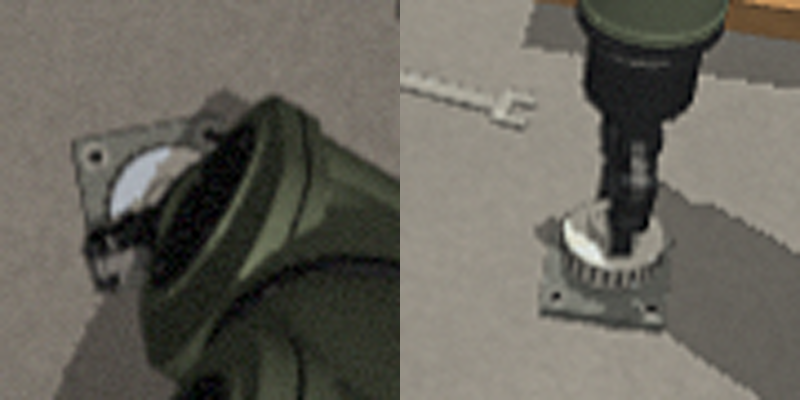

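Fingers clear on both sides of the hub. Closing and lifting.

Call:
send_rows(deltas="0 0 0 0 0; -1 0 0 0 0; -1 0 0 0 0; -1 0 0 0 0; -1 0 0 0 0; -1 0 0 2 0; -1 0 0 5 0; -1 0 0 10 0")

```text
time_s: 26.05
ee_pos: [0.4248, -0.2519, 0.0637]
tcp_rot: [-3.103, -0.478, -0.005]
force: [-0.3, -0.2, -1.9]
finger_gap: 0.0373
```

Call:
send_rows(deltas="-1 0 0 20 0; -1 0 0 40 0; -1 0 0 70 0; -1 0 0 100 0; -1 0 0 130 0; -1 0 0 160 0; -1 0 0 160 0; -1 0 0 160 0")

```text
time_s: 27.05
ee_pos: [0.4245, -0.2518, 0.2233]
tcp_rot: [-3.102, -0.478, -0.005]
force: [1.3, 0.4, -1.5]
finger_gap: 0.0373
```

```bash
python3 snap.py s11 300,210,90,90 280,80,110,110
```

```text
(no output)
```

View pics/s11.png

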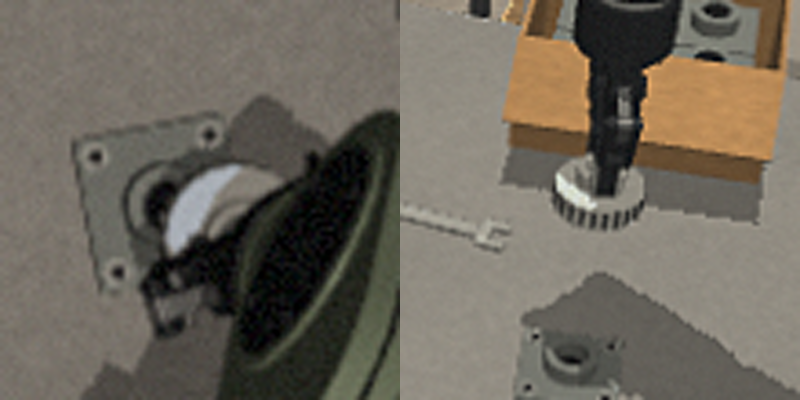

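Call:
send_rows(deltas="-1 4 40 0 0; -1 8 90 0 0; -1 13 145 0 0; -1 18 200 0 0; -1 22 240 0 0; -1 24 271 0 0; -1 24 271 -30 0; -1 24 271 -60 0")

```text
time_s: 28.15
ee_pos: [0.4483, 0.0196, 0.1618]
tcp_rot: [-3.102, -0.479, -0.003]
force: [1.2, -0.3, -1.7]
finger_gap: 0.037
```

```bash
python3 - <<'E'
from h import *
i=viewer.get_image("top"); cv2.imwrite("pics/t12.png",i)
x,y,w,h=300,215,80,80
cv2.imwrite("pics/t12c.png",cv2.resize(i[y:y+h,x:x+w],None,fx=7,fy=7,interpolation=cv2.INTER_CUBIC))
E
```

View pics/t12c.png

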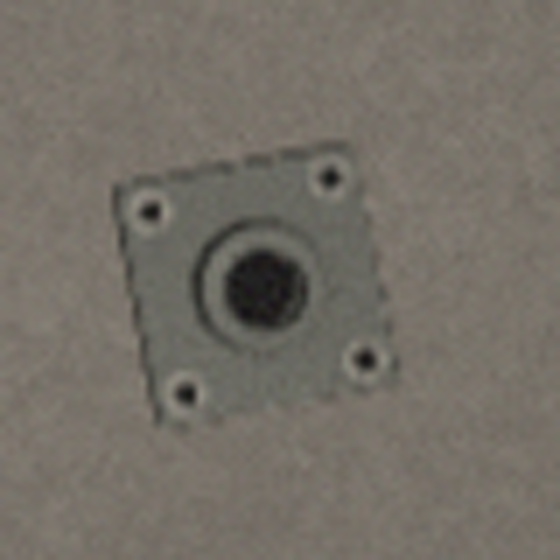

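The housing has not moved (bolt holes at the same pixels). Lowering the pulley to just above the post.

Call:
send_rows(deltas="-1 0 0 -20 0; -1 0 0 -40 0; -1 0 0 -58 0; -1 0 0 -68 0; -1 0 0 -72 0; -1 0 0 -72 0; -1 0 0 -72 0; -1 0 0 -72 0")

```text
time_s: 29.2
ee_pos: [0.4472, 0.0194, 0.0872]
tcp_rot: [-3.101, -0.479, 0.002]
force: [0.5, 0.8, -2.3]
finger_gap: 0.0372
```

```bash
python3 snap.py s13 180,200,110,110 240,180,110,110
```

```text
(no output)
```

View pics/s13.png

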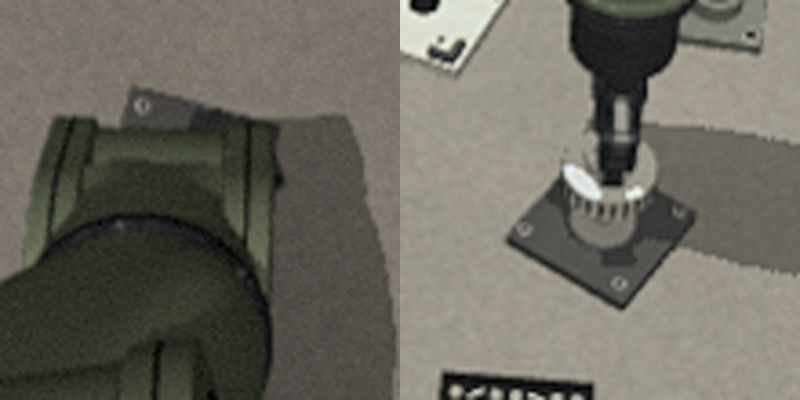

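Call:
send_rows(deltas="-1 1.5 0 -5 0; -1 1.5 0 -12 0; -1 1.5 0 -19 0; -1 1.5 0 -26 0; -1 1.5 0 -32 0; -1 1.5 0 -37 0; -1 1.5 0 -40 0; -1 1.5 0 -41 0")

```text
time_s: 30.3
ee_pos: [0.4487, 0.0194, 0.0459]
tcp_rot: [-3.101, -0.479, 0.003]
force: [-0.4, -0.0, -2.6]
finger_gap: 0.0373
```

Call:
send_rows(deltas="-1 0 0 -0.5 0; -1 0 0 -1 0; -1 0 0 -1.5 0; -1 0 0 -2 0; -1 0 0 -2 0; -1 0 0 -2 0; -1 0 0 -2 0; -1 0 0 -2 0")

```text
time_s: 31.3
ee_pos: [0.4486, 0.0194, 0.0439]
tcp_rot: [-3.101, -0.479, 0.003]
force: [-0.2, -0.2, 0.3]
finger_gap: 0.0371
```

Call:
send_rows(deltas="-1 0 0 -0.3 0; -1 0 0 -0.6 0; -1 0 0 -0.9 0; -1 0 0 -0.9 0; -1 0 0 -0.9 0; -1 0 0 -0.9 0; -1 0 0 -0.9 0; -1 0 0 -0.9 0")

```text
time_s: 32.3
ee_pos: [0.4485, 0.0194, 0.0437]
tcp_rot: [-3.101, -0.479, 0.002]
force: [-4.4, 0.6, 24.7]
finger_gap: 0.0373
```

Contact at 43.7 mm, exactly as computed for the shoulder. Releasing.

Call:
send_rows(deltas="-1 0 0 0 0; 0 0 0 0 0; 0.2 0 0 0 0; 0.2 0 0 0 0; 0.2 0 0 0 0; 0.2 0 0 10 0; 0.2 0 0 30 0; 0.2 0 0 60 0")

```text
time_s: 33.3
ee_pos: [0.4482, 0.0193, 0.1047]
tcp_rot: [-3.101, -0.478, 0.004]
force: [-0.4, 0.3, -0.5]
finger_gap: 0.0514
```

Call:
send_rows(deltas="0.5 0 0 50 0; 1 0 0 100 0; 1 -4 -40 130 0; 1 -8 -80 130 0; 1 -10 -120 130 0; 1 -12 -160 130 0; 1 -16 -200 130 0; 1 -20 -240 130 0")

```text
time_s: 34.3
ee_pos: [0.4278, -0.2219, 0.2354]
tcp_rot: [-3.101, -0.478, 0.003]
force: [-0.3, -0.4, -0.3]
finger_gap: 0.0858
```

```bash
python3 snap.py s14 180,200,110,110 240,180,110,110; python3 - <<'E'
from h import *
f=lambda L:(np.array(L)+.5)/7-.5+[300,215]
print(plane("top",f([[266,289]]),.03)*1000)
E
```

```text
[[ 425.16921562 -253.00204601   30.        ]]
```

View pics/s14.png

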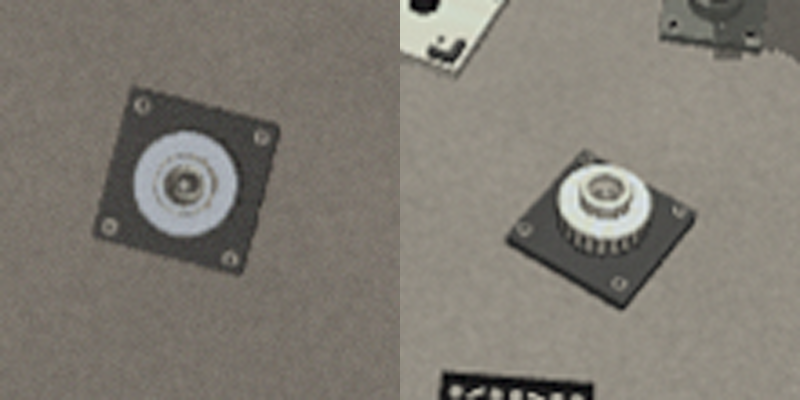

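The pulley is seated hub up on the spindle with the post centred (top view (231,250)). Last, the housing.

Call:
send_rows(deltas="1 -2.5 -16 -30 -0.07; 1 -2.5 -31 -70 -0.15; 1 -2.5 -31 -110 -0.15; 1 -2.5 -31 -140 -0.15; 1 -2.5 -31 -165 -0.15; 1 -2.5 -31 -175 -0.15; 1 -2.5 -31 -175 -0.15; 1 -2.5 -31 -175 -0.15")

```text
time_s: 35.4
ee_pos: [0.4248, -0.2556, 0.0612]
tcp_rot: [-3.131, -0.237, 0.002]
force: [-0.4, -0.2, 0.3]
finger_gap: 0.0854
```

Call:
send_rows(deltas="1 0.4 2.4 -15 0; 1 0.4 2.4 -28 0; 1 0.4 2.4 -38 0; 1 0.4 2.4 -44 0; 0.6 0.4 2.4 -47 0; 0.4 0.4 2.4 -47.5 0; 0.4 0.4 2.4 -47.5 0; 0.4 0.4 2.4 -47.5 0")

```text
time_s: 36.4
ee_pos: [0.4253, -0.2532, 0.0139]
tcp_rot: [-3.131, -0.237, 0.002]
force: [-0.0, -0.6, -0.0]
finger_gap: 0.0596
```

```bash
python3 snap.py s15 300,210,90,90 280,120,90,90
```

```text
(no output)
```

View pics/s15.png

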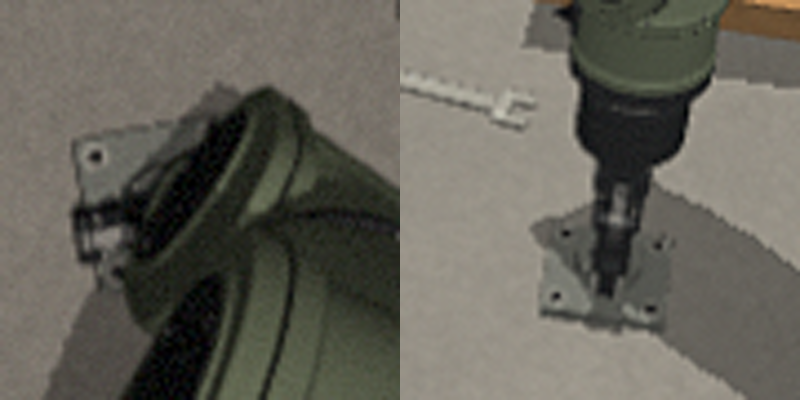

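Call:
send_rows(deltas="0.2 0 0 0 0; 0 0 0 0 0; -1 0 0 0 0; -1 0 0 0 0; -1 0 0 0 0; -1 0 0 2 0; -1 0 0 5 0; -1 0 0 10 0")

```text
time_s: 37.5
ee_pos: [0.4252, -0.2532, 0.024]
tcp_rot: [-3.131, -0.237, 0.002]
force: [-0.5, -0.6, -4.5]
finger_gap: 0.0461
```

Call:
send_rows(deltas="-1 0 0 20 0; -1 0 0 40 0; -1 0 0 70 0; -1 0 0 100 0; -1 0 0 130 0; -1 0 0 150 0; -1 0 0 150 0; -1 0 0 150 0")

```text
time_s: 38.5
ee_pos: [0.4249, -0.2529, 0.1732]
tcp_rot: [-3.131, -0.237, 0.004]
force: [-0.5, -0.7, -4.6]
finger_gap: 0.0465
```

```bash
python3 snap.py s16 300,210,110,110 280,80,110,110
```

```text
(no output)
```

View pics/s16.png

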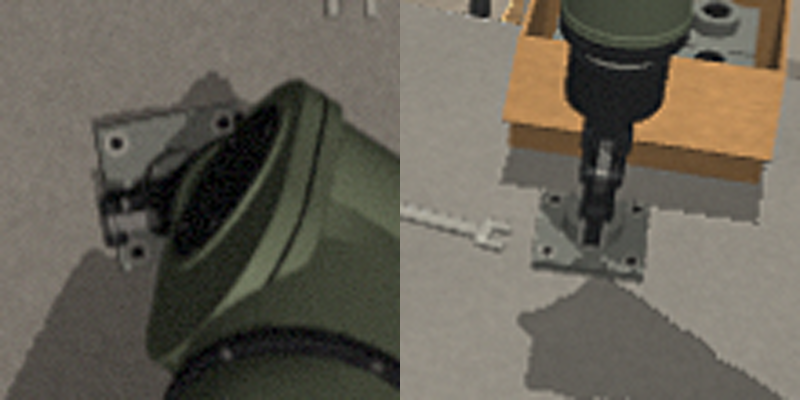

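Call:
send_rows(deltas="-1 35 13 10 -0.04; -1 75 28 10 -0.08; -1 115 43 10 -0.12; -1 155 58 10 -0.16; -1 195 73 10 -0.2; -1 230 86 10 -0.253; -1 244.5 92 10 -0.253; -1 244.5 92 -20 -0.253")

```text
time_s: 39.6
ee_pos: [0.6706, -0.1603, 0.1526]
tcp_rot: [-3.135, 0.158, 0.001]
force: [0.6, -0.8, -4.5]
finger_gap: 0.0466
```

Call:
send_rows(deltas="-1 0 0 -20 0; -1 0 0 -50 0; -1 0 0 -75 0; -1 0 0 -85 0; -1 0 0 -85 0; -1 0 0 -85 0; -1 0 0 -85 0; -1 0 0 -85 0")

```text
time_s: 40.6
ee_pos: [0.6708, -0.1604, 0.0681]
tcp_rot: [-3.135, 0.158, 0.0]
force: [0.6, 0.2, -3.9]
finger_gap: 0.0462
```

```bash
python3 snap.py s17 250,100,110,110 190,110,110,110
```

```text
(no output)
```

View pics/s17.png

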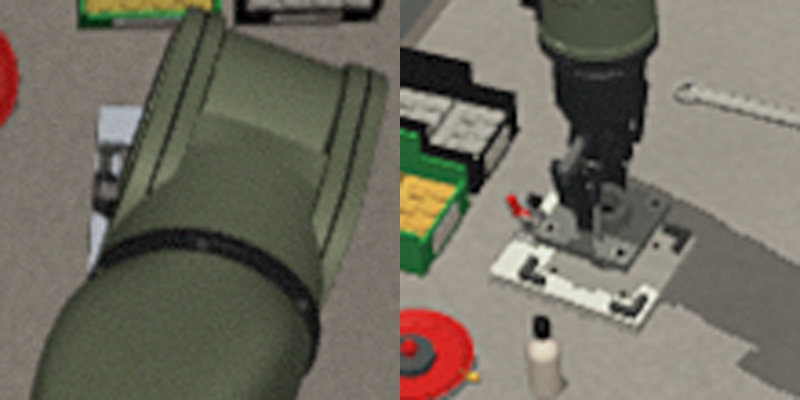

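```bash
python3 - <<'E'
from h import *
i=cv2.imread("pics/s17_side_raw.png"); k=6; x0,y0,w,h=210,140,80,70
G=cv2.resize(i[y0:y0+h,x0:x0+w],None,fx=k,fy=k,interpolation=cv2.INTER_CUBIC)
def sq(c,a,hs,z):
    a=np.radians(a);R=np.array([[np.cos(a),-np.sin(a)],[np.sin(a),np.cos(a)]])
    t=np.linspace(-1,1,15);e=np.r_[np.c_[t,0*t-1],np.c_[t,0*t+1],np.c_[0*t-1,t],np.c_[0*t+1,t]]*hs
    return np.c_[e@R.T+c,np.full(len(e),z)]
def dr(P,col):
    for q in proj("side",P): q=(q-[x0,y0]+.5)*k-.5; cv2.circle(G,tuple(np.round(q).astype(int)),1,col,-1)
dr(sq((.6708,-.1604),-5.7,.045,.0662),(0,0,255)); dr(sq((.6693,-.1608),-5.7,.05,.024),(0,255,0))
a=np.radians(-5.7);R=np.array([[np.cos(a),-np.sin(a)],[np.sin(a),np.cos(a)]])
Q=np.array([[-.062,-.06],[-.062,.06],[.086,.06]])@R.T+(.6693,-.1608)
dr(np.c_[Q,[.015]*3],(255,0,255))
cv2.imwrite("pics/ov17.png",G)
E
```

```text
(no output)
```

View pics/ov17.png

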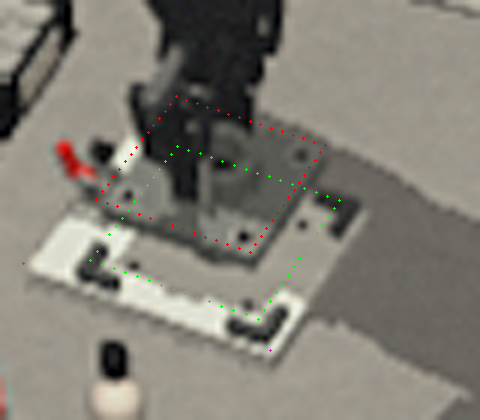

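Housing and nest outlines show the same small camera offset, so they are aligned relative to each other. Lowering.

Call:
send_rows(deltas="-1 -1.4 -0.4 -5 0; -1 -1.4 -0.4 -12 0; -1 -1.4 -0.4 -19 0; -1 -1.4 -0.4 -26 0; -1 -1.4 -0.4 -32 0; -1 -1.4 -0.4 -36 0; -1 -1.4 -0.4 -37.5 0; -1 -1.4 -0.4 -37.5 0")

```text
time_s: 41.7
ee_pos: [0.6693, -0.1608, 0.0304]
tcp_rot: [-3.135, 0.158, 0.001]
force: [0.6, 0.4, -4.7]
finger_gap: 0.0461
```

Call:
send_rows(deltas="-1 0 0 -0.4 0; -1 0 0 -0.8 0; -1 0 0 -1.2 0; -1 0 0 -1.5 0; -1 0 0 -1.5 0; -1 0 0 -1.5 0; -1 0 0 -1.5 0; -1 0 0 -1.5 0")

```text
time_s: 42.7
ee_pos: [0.6696, -0.1608, 0.0298]
tcp_rot: [-3.135, 0.158, -0.001]
force: [-3.5, 0.3, 9.3]
finger_gap: 0.0463
```

```bash
python3 snap.py s18 250,100,110,110 205,145,80,70
```

```text
(no output)
```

View pics/s18.png

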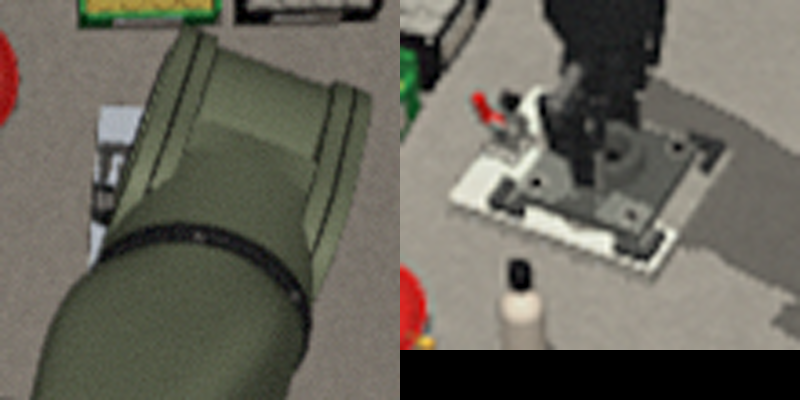

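The housing sits inside the locators. I'll press down slightly, then release.

Call:
send_rows(deltas="-1 0 0 -0.4 0; -1 0 0 -0.8 0; -1 0 0 -0.8 0; -0.3 0 0 -0.5 0; 0.2 0 0 -0.5 0; 0.4 0 0 -0.3 0; 0.4 0 0 0 0; 0.4 0 0 3 0")

```text
time_s: 43.8
ee_pos: [0.6695, -0.1608, 0.0327]
tcp_rot: [-3.135, 0.158, -0.0]
force: [-1.1, 0.8, -0.1]
finger_gap: 0.0597
```

Call:
send_rows(deltas="0.4 0 0 10 0; 0.4 0 0 40 0; 0.4 0 0 80 0; 0.4 0 0 120 0; 0.4 0 0 150 0; 0.4 -30 -20 170 0; 0.4 -65 -45 170 0; 0.4 -100 -70 170 0")

```text
time_s: 44.8
ee_pos: [0.5684, -0.2315, 0.2037]
tcp_rot: [-3.136, 0.158, -0.002]
force: [1.7, -0.5, -0.1]
finger_gap: 0.0598
```

Call:
send_rows(deltas="0.4 -30 -40 0 0; 0.4 -60 -80 0 0; 0.4 -90 -120 0 0; 0.4 -120 -160 0 0; 0.4 -150 -190 0 0; 0.4 -170 -220 0 0; 0.4 -170 -220 0 0; 0.4 -170 -220 0 0")

```text
time_s: 45.8
ee_pos: [0.399, -0.4509, 0.2041]
tcp_rot: [-3.136, 0.157, -0.003]
force: [-0.0, -0.5, -0.6]
finger_gap: 0.0598
```

```bash
python3 snap.py s19 250,100,110,110 205,145,80,80; python3 -c "
import cv2
cv2.imwrite('pics/fin_top.png',cv2.imread('pics/s19_top_raw.png'));cv2.imwrite('pics/fin_side.png',cv2.imread('pics/s19_side_raw.png'))"
```

```text
(no output)
```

View pics/s19.png

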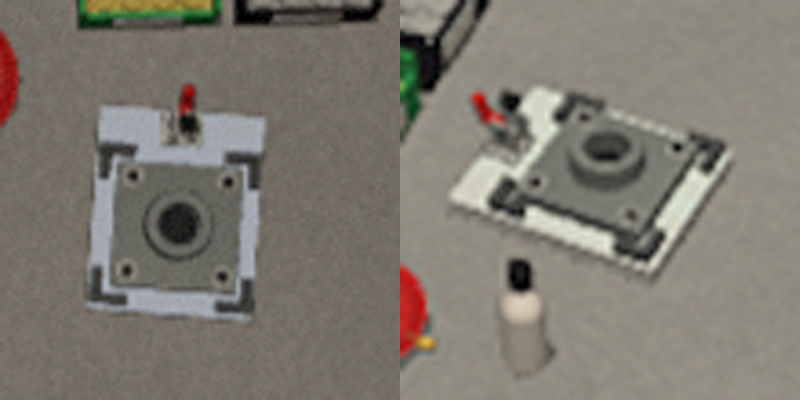

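View pics/fin_top.png

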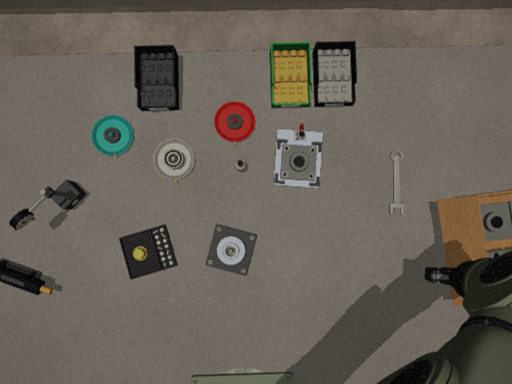

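View pics/fin_side.png

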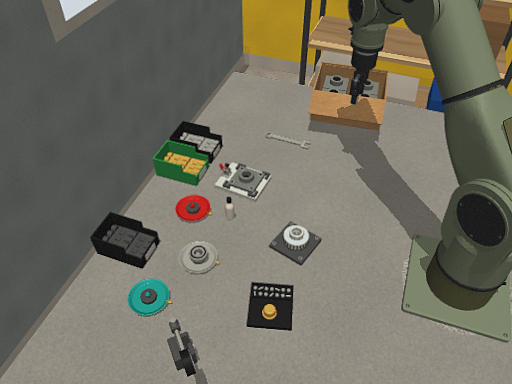

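```bash
python3 - <<'E'
from h import *
W=plane("top",(np.array([[133,175],[228,182],[126,271],[222,277]])+.5)/(400/110)-.5+[250,100],.027)*1000
print(W.mean(0))
for a,b in((0,1),(2,3),(2,0),(3,1)):
    d=W[b]-W[a]; print(np.linalg.norm(d[:2]).round(1),np.degrees(np.arctan2(d[1],d[0])).round(2))
from rig import manip
print(manip.close_job())
E
```

```text
[ 669.45413359 -161.32535178   27.        ]
68.1 -95.72
68.5 -95.11
69.0 -5.98
68.3 -5.64
the job is handed in; nothing more can be done
None
```

I took the stack apart from the top in the order asked, set each piece on its station, and handed the job in at about 46 s with the arm clear of everything.

Final pictures from both cameras:
- **Cap:** it stands flange down near the middle of the tray's empty part.
- **Bearing:** it lies flat on the steel dish's seat with the stub centred in its bore.
- **Pulley:** it sits hub up on the spindle's shoulder with the post centred. Contact came at the computed height.
- **Housing:** it sits boss up between the four locators. Its measured centre is (669.5, -161.3) mm against the nest's (669.3, -160.8), and its yaw is about -5.6° against -5.7°.
- **Bystanders:** the white bottle and the wrench look unmoved.

Two readings were not ideal:
- **Touch-down force:** the highest force I read was 35 N through the cap at its touch-down. The pulley read 25 N, the bearing 12 N and the housing 9 N.
- **Contact heights:** the bearing met its seat 0.6 mm higher than computed and the housing met its plate 0.9 mm higher. I pressed the housing down a little more before letting go, and the picture after release shows it sitting flat.

The first move call was refused because I mistyped a gripper value, so nothing moved. One later call only held still for 1 s.

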